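# Impact test of a sensor housing on a spring-hammer tester

## Task

Give the small, tall sensor housing a blow on the spring impact tester: draw the striker arm back by its handle until the sear catches and holds it by itself, stand the housing upright in the nest with its foot flat on the nest floor, and then press the trigger paddle so that the striker flies round and strikes the housing. Draw the arm with feeling so that it is not rammed into the rubber buffer just behind the catch, press the trigger gently, and never let the striker fly while the nest is empty or while the gripper is in its way or on it. Leave the housing standing in the nest with the striker resting on it, and do not disturb the other things on the bench and the tester.

Things in the scene. Friction and masses are not known exactly. Their poses are not given: they have to be found in the camera images.
- impact_rig: the spring impact tester, fixed to the bench: a grey L-shaped base plate, top at z 15 mm, about 315 x 385 mm, with an upright shaft and coil spring, nest with steel anvil, and sear unit. Origin: on the shaft's axis at bench level, z up. In its frame the striker arm points to +y (a little to +x) at rest and is cocked about a quarter turn, until it points to -x
- striker (a joint): angle of the striker arm about the shaft, rad, growing as it is cocked (anticlockwise from above). 0 = at rest, nest empty, nose just off the anvil; 0.24 to 0.30 = nose resting on a housing in the nest. The sear catches somewhere from 1.63 to 2.02, as the sear unit happens to be clamped; 0.02 rad further lies the buffer. Let go past the catch, the arm settles on the sear and stays
- handle (a point): middle of the black handle post on the striker's head: round, 16 mm across, always upright, free from z 62 to 112 mm; this point on its axis at z 92 mm, moving on a level circle of 160 mm radius about the shaft. The spring pulls it back with 2.5 N at rest, rising evenly to 7 to 8.5 N at the catch. Under it: the head, a level steel cylinder (z 32 to 62 mm) with a white nylon nose
- nest (a point): centre of the nest's floor, z 20 mm, axes as the tester's: an aluminium pocket open at the top, 48 mm along x, 54 mm along y. Cheeks at -y and +y stand 18 mm above the floor, flared at the mouth; a 6 mm lip at -x; at +x the steel anvil, 46 mm wide, 42 mm above the floor, backs the housing. The striker comes from -x and hits 27 mm above the floor
- sample_mid (a point): centre of the sample, a loose upright grey plastic sensor housing, 40 mm (x) x 50 mm (y) x 60 mm high, about 120 g, with a dark seam, a round window and four screws on top; it stands upright on the bench, this point 30 mm up. Its 50 mm goes along the nest's y, either way round
- trigger (a point): middle of the front face of the trigger paddle: an upright steel plate 28 mm wide and 6 mm thick, from z 24 to z 76 mm, this point at z 61 mm, on the tail of the sear lever, at about -90 mm in x and -110 mm in y from the tester's origin. Pressed along the tester's +x (away from the robot) it trips the sear at about 4 to 6 N after 2 to 6 mm; its end stop is at 15 mm; it springs back
- sear: the sear lever, steel, with a ramped hook at one end and the trigger paddle at the other; origin on its pivot. Its ramp adds about 1 N at the handle over the last 0.2 rad before the catch, then it snaps in
- buffer: the black rubber buffer block (22 x 14 x 18 mm) on the sear unit that stops the arm just behind the catch; origin under its centre. On it the force at the handle rises by about 2 N per mm, above the spring's pull; 4 to 8 N of extra pull is enough to be well past the catch
- wrench: bystander: steel open-ended spanner 120 mm long, lying on the tester's base beyond the sear unit
- spare_nose: bystander: spare white nylon striker nose, a plain disc 22 mm across and 20 mm high, standing on the tester's base
- screwdriver: bystander: green-handled screwdriver 200 mm long, on the bench
- torch: bystander: yellow pocket torch 150 mm long, lying beside the green tray
- clamp: bystander: small red G-clamp about 80 by 50 mm, lying flat on the bench
- marker: bystander: black marker pen 130 mm long, 13 mm thick, lying on the bench
- flat_housing: bystander: another grey plastic housing, wide and flat (60 x 85 mm, only 30 mm high): not the sample
Not all that is in view belongs to the job. What is shaped like the part that bears sample_mid but blue or pink is not meant.

How it is judged:
By the outcome, as a careful person would: the job done as asked, in the order asked, and still so for the second after the job is handed in, with the robot touching nothing.
It also fails if it takes over 72 s, if anything falls off the work surface, if the arm or the gripper's body presses on something with over 40 N, if the wrist force passes 120 N, or if a joint passes its speed limit or range.

## Robot

A 6-joint arm with a two-finger parallel gripper is mounted at the origin on the work surface. World frame = base frame: x ahead of the robot, y to its left, z up, the work surface at z = 0. Lengths are in m, angles in rad, forces in N, time in s.
With the tool pointing down it reaches from about 0.425 to 0.95 m from the base axis. Payload 3.5 kg.
Tool frame: the origin (TCP) lies midway between the tips of the shut fingers; the grasp point (between the pads) lies 19 mm behind it; z points along the fingers, y is the direction in which the jaws open and shut (so a half turn about z gives the same grasp; the last joint's range is limited). The gripper opens to 85 mm and grips with 20 to 120 N. Pads are 22 mm wide; open, the fingers measure 114 mm over their backs; the gripper's body (76 mm by 85 mm) begins 54 mm behind the grasp point. The pads swing forward as they close: fully open they stand 13 mm farther back than shut.
Start: joints at [-1.272, 0.286, 1.577, -0, 1.279, -0.15], TCP at [0.293, -0.608, 0.231] pointing down, gripper open.
Joint ranges: [-2.77, 2.77], [-0.9, 2.22], [0.21, 2.48], [-1.53, 4.67], [0.24, 2.81], [-2.84, 2.84]. Speed limits (rad/s): [2.79, 2.79, 3.14, 3.14, 3.14, 3.14].

## Interface

Orientations are given as a unit quaternion [x, y, z, w].
In Python, from plant import * gives the robot as it stands.
- The arm moves only by the shell command python3 -m jog 'ROWS' [FORCE]. ROWS is a JSON object of lists of equal length, an entry for each row: "travel": the shift along the world's x, y, z in mm, a list of three; "dr": the turn, a rotation vector about the world's x, y, z in degrees, a list of three; "jaw": the closure in counts, from 0 (fully open) to 255 (shut). In form: {"travel": [[x, y, z], ...], "dr": [[wx, wy, wz], ...], "jaw": [jaw, ...]}. A call has 1 to 5 rows; each row shifts and turns the commanded pose from where the row before left it; what a row does not reach is not made up. A row lasts 1/12 s, in which the tool goes at most 41.7 mm and 7.16 degrees, less where a joint would pass 70% of its speed; a pose out of reach is approached as far as the arm can. A call is refused whole if a number of a shift passes 41.7 or a number of a turn 7.16, either way. A call with a gripper value outside its range is refused whole. The fingers move at their own pace and stop on an object; FORCE is the grip in N (left out, the last holds). Time passes only in rows, so rows that do not move let the fingers close. It gives the time, the measured TCP pose, the force and the opening at its end, in the units of the state.
- get_state(): the state, without advancing time (a new reading comes with each control period).
- read_camera(name): name is "scene" or "top"; returns the picture (420x560x3 uint8, red, green, blue); there is no depth.
- camera_info(name): a dict with "K" (3x3 intrinsics, pixels), "k1" (the pictures are not rectified: a ray, as slopes to the right and down, at radius r is drawn at 1 + k1 r^2 times it, then the intrinsics apply), "R" (3x3) and "t" (3): a world point X has camera coordinates R X + t. Camera axes: x right, y down, z forward; pixel columns grow to the right and rows downward; lengths in m; the calibration is good to about 2 mm. A picture is of the moment at which its call begins. camera_info takes no time and is no camera call.
- sign_off(): hands the job in, once; it reports no verdict.
The state is a dict: "time": time; "qpos": joint angles; "dq": joint speeds; "joint_efforts": joint torques, N m; "eef_pos": TCP position; "tcp_rot": TCP orientation; "contact_force": force on the tool from outside, world axes, zero at the start; "wrist_torque": the same for the moment, N m; "opening": opening from 0.0 (shut) to 1.0 (fully open).
Only numpy, scipy, OpenCV 4.12 (cv2) and the standard library are available. Lean on these libraries where they do the work, as an engineer would, in place of code of your own. Each camera call takes 0.05 s, during which the arm holds its last target. There are 200 camera calls.

## Working session

There is one attempt and no reset: what is moved stays moved. The work goes in short steps, Python scripts to look and compute and a shell command to move; the robot and the scene stay as the last step left them, time stands still between calls to the robot, and variables do not carry over. Pictures are saved under pics/ and viewed, about 8 in all and at most 12, crops included, and the job is handed in when it is done.

```bash
mkdir -p pics; ls
cat > h.py <<'E'
from plant import *
import numpy as np, cv2, json
def snap(n,f,crop=None,s=1):
    im=np.asarray(read_camera(n))[:,:,::-1].copy(); cv2.imwrite(f'pics/raw_{f}.png',im); save(im,f,crop,s)
def save(im,f,crop=None,s=1):
    x0,y0,x1,y1=crop or (0,0,im.shape[1],im.shape[0])
    cv2.imwrite(f'pics/{f}.png',cv2.resize(im[y0:y1,x0:x1],None,fx=s,fy=s,interpolation=cv2.INTER_CUBIC))
def w(n,u,v,z):
    c=camera_info(n);K=np.array(c['K']);R=np.array(c['R']);t=np.array(c['t'])
    d=np.linalg.solve(K,[u,v,1.]);p=d[:2].copy()
    for _ in range(30): p=d[:2]/(1+c['k1']*(p@p))
    r=R.T@np.r_[p,1];o=-R.T@t
    return (o+r*(z-o[2])/r[2])[:3]
def px(n,X):
    c=camera_info(n);K=np.array(c['K']);q=np.array(c['R'])@X+np.array(c['t']);p=q[:2]/q[2]
    p=p*(1+c['k1']*(p@p));return (K@np.r_[p,1])[:2]
E
python3 - <<'E'
from h import *
snap('top','top0',None,1.42);snap('scene','sc0',None,1.42)
s=get_state();print(s)
for n in('top','scene'):c=camera_info(n);print(n,np.array(c['K']).tolist(),c['k1'],-np.array(c['R']).T@np.array(c['t']))
E
```

```text
pics
{'time': 0.1, 'qpos': array([-1.27198934e+00,  2.87133601e-01,  1.57805896e+00, -2.27803031e-05,
        1.27861289e+00, -1.50014391e-01]), 'dq': array([ 0.00152007, -0.00363595, -0.00446296, -0.00136699,  0.00178479,
        0.00071261]), 'joint_efforts': array([ 7.86758228e-04, -4.07300699e+01, -2.93698311e+01, -1.06699731e-04,
        3.38136975e-03, -7.16611709e-06]), 'eef_pos': array([ 0.29271657, -0.60755179,  0.23003247]), 'tcp_rot': array([ 9.74924087e-01,  2.22534942e-01, -9.31094514e-05, -1.10252492e-03]), 'contact_force': array([ 0.12129836, -0.62506941,  0.82397281]), 'wrist_torque': array([ 0.01997042,  0.01885393, -0.01316673]), 'opening': 0.9987713241566747}
top [[482.28856722728796, 0.0, 275.06938639585337], [0.0, 482.28856722728796, 211.64976290763406], [0.0, 0.0, 1.0]] -0.03552923928679236 [0.4156474  0.07471438 1.25197054]
scene [[456.14740370677845, 0.0, 284.80269077792485], [0.0, 456.14740370677845, 203.9313755338929], [0.0, 0.0, 1.0]] -0.1290657470116288 [ 1.44991191 -0.11035491  0.8250954 ]
```

View pics/top0.png

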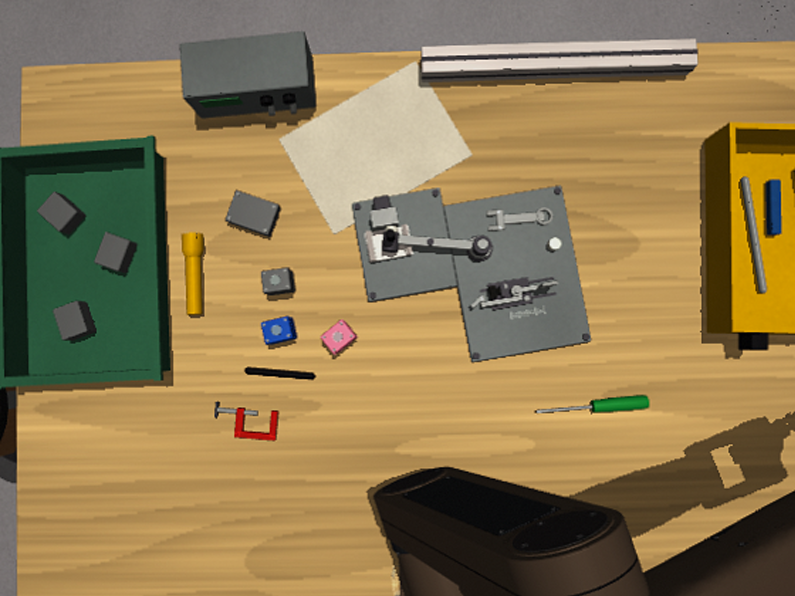

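View pics/sc0.png

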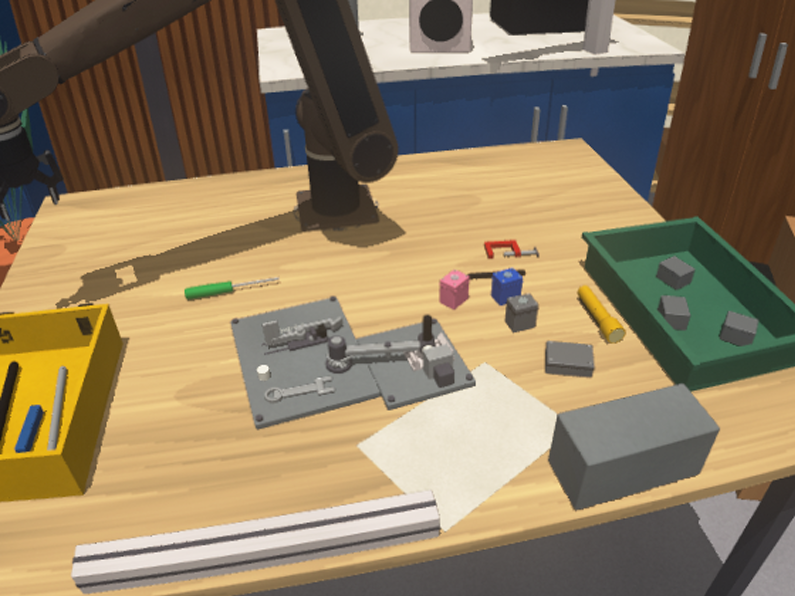

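Top view: shaft at about (481,246), handle (390,240), sample (278,282), sear unit (515,292), all in 1.42x pixels. The rig's +y points left in the picture and its +x up. Next, enlarged crops.

Run:
```python
from h import *
t=cv2.imread('pics/raw_top0.png');s=cv2.imread('pics/raw_sc0.png')
save(t,'c1',(240,125,420,260),4.4)
a=cv2.resize(t[180:220,175:215],(400,400),interpolation=cv2.INTER_CUBIC)
b=cv2.resize(s[200:300,160:340],(720,400),interpolation=cv2.INTER_CUBIC)[:, :400]
cv2.imwrite('pics/c2.png',np.hstack([a,b]))
```

```text
(no output)
```

View pics/c1.png

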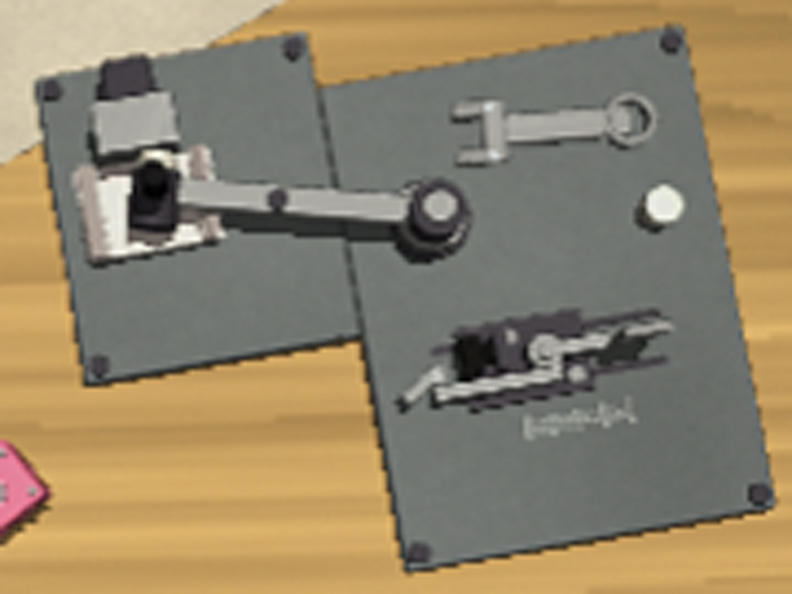

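View pics/c2.png

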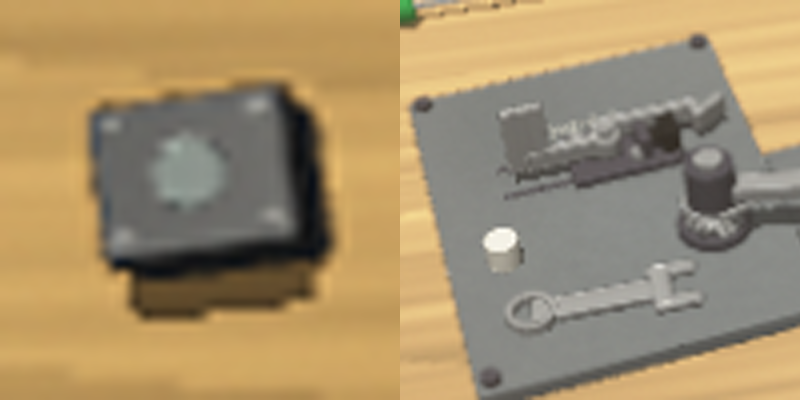

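Run:
```python
from h import *
from scipy.optimize import least_squares
np.set_printoptions(precision=4,suppress=True)
T=lambda u,v,z:w('top',240+u/4.4,125+v/4.4,z)
S=lambda u,v:(160+(u-400)/4,200+v/4)
c={k:T(*p,.015) for k,p in dict(TR=(685,27),BR=(772,505),BL=(407,570),LTL=(37,78),LBL=(85,383),LTR=(308,36)).items()}
for k,v in c.items():print(k,v)
for a,b in(('BR','TR'),('LBL','LTL'),('BL','BR'),('LTL','LTR')):
    d=c[b]-c[a];print(a,b,np.hypot(*d[:2])*1e3,np.degrees(np.arctan2(d[1],d[0])))
print('wide',np.hypot(*(c['LTL']-c['TR'])[:2]))
print('handle top',T(155,178,.112))
def tri(u,v,su,sv):
    a=np.array([240+u/4.4,125+v/4.4]);b=np.array(S(su,sv))
    r=least_squares(lambda X:np.r_[px('top',X)-a,px('scene',X)-b],[.5,0,.05]);return r.x,r.fun
print('shaft',tri(438,205,710,158))
print('paddle top L,R(top)',T(645,330,.076),T(672,322,.076))
for p in((500,107),(545,103)):print('paddle scene top',w('scene',*S(*p),.076))
print('nose disc',T(660,203,.035))
print('anvil top',T(135,123,.062),'cheeks',T(88,215,.038),T(210,190,.038))
q=np.array([w('top',175+u/10,180+v/10,.06) for u,v in((92,108),(285,85),(300,240),(112,265))])
print('sample',q.mean(0));
for i in range(4):
    d=q[(i+1)%4]-q[i];print(np.hypot(*d[:2]),np.degrees(np.arctan2(d[1],d[0])))
```

```text
TR [ 0.6999 -0.2201  0.015 ]
BR [ 0.4174 -0.2582  0.015 ]
BL [ 0.3855 -0.0453  0.015 ]
LTL [0.6807 0.163  0.015 ]
LBL [0.4993 0.1389 0.015 ]
LTR [0.701  0.0022 0.015 ]
BR TR 285.09771115578224 7.691318474978362
LBL LTL 183.02871655990006 7.567154811891
BL BR 215.2810328882695 -81.48483107237979
LTL LTR 162.00380099565032 -82.81681242330582
wide 0.38353074636655765
handle top [0.6031 0.0932 0.112 ]
shaft (array([ 0.5899, -0.063 ,  0.0721]), array([-0.4174, -0.0434, -0.4265, -0.0102]))
paddle top L,R(top) [ 0.5161 -0.1758  0.076 ] [ 0.5201 -0.191   0.076 ]
paddle scene top [ 0.5163 -0.1894  0.076 ]
paddle scene top [ 0.5185 -0.1604  0.076 ]
nose disc [ 0.5928 -0.1963  0.035 ]
anvil top [0.6431 0.1045 0.062 ] cheeks [0.5948 0.1336 0.038 ] [0.6073 0.0629 0.038 ]
sample [0.5372 0.2969 0.06  ]
0.04872460000092136 -84.85643374878863
0.039038901211398025 -175.38940499685242
0.04742238546605484 95.96873057693479
0.03973137390238034 6.505008000191057
```

The points agree with what they must be: rig yaw is about 7.8°, plate width 383 mm, shaft at (0.590,-0.063), handle at (0.603,0.0935) with radius 157 mm, and the paddle near (0.517,-0.182). I'm moving above the handle with the jaw axis along its tangent.

```bash
python3 -m jog '{"travel":[[15.5,35,0],[15.5,35,0],[15.5,35,0],[15.5,35,0],[15.5,35,0]],"dr":[[0,0,6],[0,0,6],[0,0,6],[0,0,6],[0,0,6]],"jaw":[60,60,60,60,60]}' 30
python3 -m jog '{"travel":[[15.5,35,0],[15.5,35,0],[15.5,35,0],[15.5,35,0],[15.5,35,0]],"dr":[[0,0,6],[0,0,6],[0,0,6],[0,0,6],[0,0,6]],"jaw":[60,60,60,60,60]}'
python3 -m jog '{"travel":[[15.5,35,0],[15.5,35,0],[15.5,35,0],[15.5,35,0],[15.5,35,0]],"dr":[[0,0,0],[0,0,0],[0,0,0],[0,0,0],[0,0,0]],"jaw":[60,60,60,60,60]}'
python3 -m jog '{"travel":[[15.5,35,0],[15.5,35,0],[15.5,35,0],[15.5,35,0],[15.5,35,0]],"dr":[[0,0,0],[0,0,0],[0,0,0],[0,0,0],[0,0,0]],"jaw":[60,60,60,60,60]}'
```

```text
time: 0.52
eef_pos: [0.3706, -0.4312, 0.2306]
tcp_rot: [0.883, 0.469, 0.0, -0.001]
contact_force: [0.8, -0.1, -0.3]
opening: 0.766
time: 0.93
eef_pos: [0.448, -0.2561, 0.2309]
tcp_rot: [0.731, 0.682, -0.0, -0.0]
contact_force: [0.4, -0.0, -0.6]
opening: 0.765
time: 1.35
eef_pos: [0.5255, -0.0811, 0.231]
tcp_rot: [0.733, 0.68, -0.0, -0.0]
contact_force: [1.0, -1.3, 0.2]
opening: 0.764
time: 1.77
eef_pos: [0.603, 0.0939, 0.2308]
tcp_rot: [0.733, 0.68, -0.0, -0.0]
contact_force: [0.1, -0.4, 0.8]
opening: 0.764
```

```bash
python3 -m jog '{"travel":[[0,0,-38],[0,0,-38],[0,0,-38],[0,0,-24],[0,0,-12]],"dr":[[0,0,0],[0,0,0],[0,0,0],[0,0,0],[0,0,0]],"jaw":[60,60,60,60,60]}'
python3 - <<'E'
from h import *
snap('scene','s1',(230,130,400,300),4)
E
```

```text
time: 2.18
eef_pos: [0.5993, 0.0921, 0.0759]
tcp_rot: [0.733, 0.68, -0.003, -0.003]
contact_force: [-0.7, 0.1, -0.2]
opening: 0.767
```

View pics/s1.png

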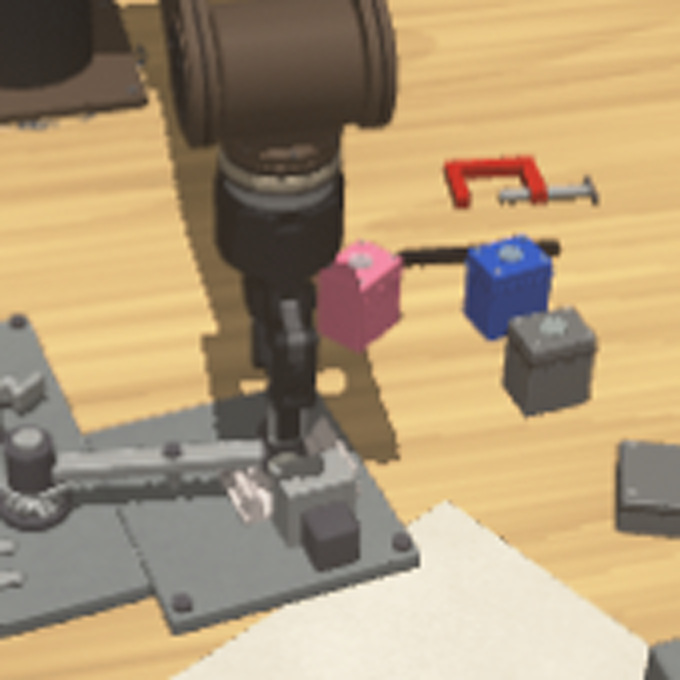

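The gripper is down over the handle, with both fingers in line with it as seen from +x. Closing now.

```bash
python3 -m jog '{"travel":[[0,0,2],[0,0,0],[0,0,0],[0,0,0],[0,0,0]],"dr":[[0,0,0],[0,0,0],[0,0,0],[0,0,0],[0,0,0]],"jaw":[140,200,230,230,230]}' 30
```

```text
time: 2.65
eef_pos: [0.6056, 0.0918, 0.0865]
tcp_rot: [0.733, 0.68, 0.003, 0.002]
contact_force: [2.3, 0.1, 4.3]
opening: 0.177
```

```bash
python3 -c "
import numpy as np
for s in (3,6):
  a=np.radians(np.arange(85,205,s));d=160*np.c_[np.diff(np.cos(a)),np.diff(np.sin(a))]
  print(s,[(85+s*i,*np.round(x,1)) for i,x in enumerate(d) if s==6 or i<4 or i>24])"
python3 -m jog '{"travel":[[-8.4,0.5,0],[-8.4,0.1,0]],"dr":[[0,0,3],[0,0,3]],"jaw":[230,230]}'
```

```text
3 [(85, np.float64(-8.4), np.float64(0.5)), (88, np.float64(-8.4), np.float64(0.1)), (91, np.float64(-8.4), np.float64(-0.4)), (94, np.float64(-8.3), np.float64(-0.8)), (160, np.float64(-2.7), np.float64(-7.9)), (163, np.float64(-2.2), np.float64(-8.1)), (166, np.float64(-1.8), np.float64(-8.2)), (169, np.float64(-1.4), np.float64(-8.3)), (172, np.float64(-0.9), np.float64(-8.3)), (175, np.float64(-0.5), np.float64(-8.4)), (178, np.float64(-0.1), np.float64(-8.4)), (181, np.float64(0.4), np.float64(-8.4)), (184, np.float64(0.8), np.float64(-8.3)), (187, np.float64(1.2), np.float64(-8.3)), (190, np.float64(1.7), np.float64(-8.2)), (193, np.float64(2.1), np.float64(-8.1)), (196, np.float64(2.5), np.float64(-8.0)), (199, np.float64(2.9), np.float64(-7.8))]
6 [(85, np.float64(-16.7), np.float64(0.6)), (91, np.float64(-16.7), np.float64(-1.2)), (97, np.float64(-16.5), np.float64(-2.9)), (103, np.float64(-16.1), np.float64(-4.6)), (109, np.float64(-15.5), np.float64(-6.3)), (115, np.float64(-14.8), np.float64(-7.9)), (121, np.float64(-13.9), np.float64(-9.4)), (127, np.float64(-12.8), np.float64(-10.8)), (133, np.float64(-11.6), np.float64(-12.0)), (139, np.float64(-10.3), np.float64(-13.2)), (145, np.float64(-8.9), np.float64(-14.2)), (151, np.float64(-7.3), np.float64(-15.1)), (157, np.float64(-5.7), np.float64(-15.7)), (163, np.float64(-4.1), np.float64(-16.3)), (169, np.float64(-2.3), np.float64(-16.6)), (175, np.float64(-0.6), np.float64(-16.7)), (181, np.float64(1.2), np.float64(-16.7)), (187, np.float64(2.9), np.float64(-16.5)), (193, np.float64(4.6), np.float64(-16.1))]
time: 2.82
eef_pos: [0.5891, 0.0925, 0.0865]
tcp_rot: [0.696, 0.718, 0.003, 0.003]
contact_force: [3.4, 1.1, 4.4]
opening: 0.174
```

Forces are as expected: about 3 N of pull and little radial force. Continuing along the arc.

```bash
python3 -m jog '{"travel":[[-16.7,-1.2,0],[-16.5,-2.9,0],[-16.1,-4.6,0]],"dr":[[0,0,6],[0,0,6],[0,0,6]],"jaw":[230,230,230]}'
python3 -m jog '{"travel":[[-15.5,-6.3,0],[-14.8,-7.9,0]],"dr":[[0,0,6],[0,0,6]],"jaw":[230,230]}'
```

```text
time: 3.07
eef_pos: [0.5396, 0.084, 0.0865]
tcp_rot: [0.573, 0.819, 0.003, 0.004]
contact_force: [4.9, 0.4, 3.1]
opening: 0.175
time: 3.23
eef_pos: [0.5093, 0.0698, 0.0865]
tcp_rot: [0.485, 0.875, 0.003, 0.004]
contact_force: [5.7, 0.2, 4.2]
opening: 0.173
```

```bash
python3 -m jog '{"travel":[[-13.9,-9.6,0],[-12.6,-11,0],[-11.4,-12.2,0]],"dr":[[0,0,6],[0,0,6],[0,0,6]],"jaw":[230,230,230]}'
python3 -m jog '{"travel":[[-10.1,-13.4,0],[-8.7,-14.4,0]],"dr":[[0,0,6],[0,0,6]],"jaw":[230,230]}'
```

```text
time: 3.48
eef_pos: [0.4711, 0.0375, 0.0864]
tcp_rot: [0.342, 0.94, 0.003, 0.004]
contact_force: [4.6, 4.0, 4.3]
opening: 0.174
time: 3.65
eef_pos: [0.4521, 0.0097, 0.0864]
tcp_rot: [0.242, 0.97, 0.002, 0.003]
contact_force: [3.4, 5.6, 5.5]
opening: 0.18
```

```bash
python3 -m jog '{"travel":[[-7.3,-15.1,0],[-5.7,-15.7,0],[-4.1,-16.3,0]],"dr":[[0,0,6],[0,0,6],[0,0,6]],"jaw":[230,230,230]}'
python3 -m jog '{"travel":[[-1.4,-8.3,0]],"dr":[[0,0,3]],"jaw":[230]}'
python3 -m jog '{"travel":[[-0.9,-8.3,0]],"dr":[[0,0,3]],"jaw":[230]}'
```

```text
time: 3.9
eef_pos: [0.4356, -0.0377, 0.0865]
tcp_rot: [0.088, 0.996, 0.002, 0.005]
contact_force: [7.2, 6.8, 2.8]
opening: 0.176
time: 3.98
eef_pos: [0.4343, -0.0466, 0.0864]
tcp_rot: [0.062, 0.998, 0.001, 0.005]
contact_force: [6.2, 9.8, 5.5]
opening: 0.177
time: 4.07
eef_pos: [0.4336, -0.054, 0.0864]
tcp_rot: [0.037, 0.999, 0.002, 0.005]
contact_force: [6.2, 10.8, 4.8]
opening: 0.175
```

Run:
```python
from h import *
from scipy.optimize import least_squares
P=np.array([(.6056,.0918),(.5891,.0925),(.5396,.084),(.5093,.0698),(.4711,.0375),(.4521,.0097),(.4356,-.0377),(.4343,-.0466),(.4336,-.054)])
for f in (lambda v:np.hypot(*(P-v[:2]).T)-v[2],lambda v:np.hypot(*(P-v[:2]).T)-.16):
    r=least_squares(f,[.59,-.065,.16]);print(r.x,r.fun*1e3,np.degrees(np.arctan2(*(P[[0,-1]]-r.x[:2]).T[::-1])))
s=get_state();print(s['eef_pos'],s['contact_force'],s['qpos'])
```

```text
[ 0.59073558 -0.06500612  0.1575152 ] [-0.00612589 -0.00059379  0.02104892 -0.02093902  0.02900183 -0.03241506
  0.0051857  -0.00051639  0.00535373] [ 84.58483443 175.993423  ]
[ 0.59268695 -0.06716696  0.16      ] [-0.5094367  -0.29275925  0.21757769  0.35376398  0.43240639  0.22864374
 -0.17318699 -0.28329951 -0.36909696] [ 85.35599986 175.26865399]
[ 0.43360461 -0.05395989  0.08642306] [ 6.22250051 10.81182992  4.78065393] [-0.36086388 -0.07557003  2.25959235  0.00845021  0.95019634 -1.86171183]
```

```bash
for i in 1; do python3 -m jog '{"travel":[[-0.2,-4.1,0]],"dr":[[0,0,1.5]],"jaw":[230]}'
python3 -m jog '{"travel":[[-0.1,-4.1,0]],"dr":[[0,0,1.5]],"jaw":[230]}'
python3 -m jog '{"travel":[[0,-4.1,0]],"dr":[[0,0,1.5]],"jaw":[230]}'; done
```

```text
time: 4.15
eef_pos: [0.4334, -0.0581, 0.0864]
tcp_rot: [0.025, 1.0, 0.002, 0.004]
contact_force: [5.0, 10.4, 7.4]
opening: 0.172
time: 4.23
eef_pos: [0.4332, -0.0619, 0.0864]
tcp_rot: [0.012, 1.0, 0.002, 0.004]
contact_force: [4.5, 9.6, 7.1]
opening: 0.177
time: 4.32
eef_pos: [0.4332, -0.0659, 0.0864]
tcp_rot: [-0.002, 1.0, 0.002, 0.004]
contact_force: [4.7, 9.3, 7.2]
opening: 0.171
```

```bash
python3 -m jog '{"travel":[[0.1,-4.1,0]],"dr":[[0,0,1.5]],"jaw":[230]}'
python3 -m jog '{"travel":[[0.2,-4.1,0]],"dr":[[0,0,1.5]],"jaw":[230]}'
```

```text
time: 4.4
eef_pos: [0.4333, -0.0699, 0.0864]
tcp_rot: [-0.015, 1.0, 0.002, 0.004]
contact_force: [4.3, 9.4, 7.6]
opening: 0.175
time: 4.48
eef_pos: [0.4335, -0.074, 0.0864]
tcp_rot: [-0.028, 1.0, 0.002, 0.004]
contact_force: [3.6, 8.8, 7.7]
opening: 0.173
```

```bash
python3 -m jog '{"travel":[[0.3,-4.1,0]],"dr":[[0,0,1.5]],"jaw":[230]}'
python3 -m jog '{"travel":[[0.4,-4.1,0]],"dr":[[0,0,1.5]],"jaw":[230]}'
```

```text
time: 4.57
eef_pos: [0.4337, -0.0782, 0.0864]
tcp_rot: [-0.041, 0.999, 0.001, 0.004]
contact_force: [5.2, 9.1, 7.3]
opening: 0.169
time: 4.65
eef_pos: [0.4341, -0.0822, 0.0864]
tcp_rot: [-0.054, 0.999, 0.001, 0.004]
contact_force: [4.6, 9.3, 7.2]
opening: 0.174
```

```bash
python3 -m jog '{"travel":[[0.5,-4.1,0]],"dr":[[0,0,1.5]],"jaw":[230]}'
```

```text
time: 4.73
eef_pos: [0.4345, -0.0855, 0.0864]
tcp_rot: [-0.067, 0.998, 0.003, 0.004]
contact_force: [3.9, 15.7, 11.3]
opening: 0.181
```

The force stepped up by about 6 N, so the arm is on the buffer at about 1.80 rad. Easing back to see whether the sear holds it.

```bash
python3 -m jog '{"travel":[[-0.4,3,0],[0,0,0]],"dr":[[0,0,-1],[0,0,0]],"jaw":[230,230]}'
python3 -m jog '{"travel":[[-0.3,2.5,0],[0,0,0]],"dr":[[0,0,-1],[0,0,0]],"jaw":[230,230]}'
python3 -m jog '{"travel":[[-0.3,2.5,0],[0,0,0]],"dr":[[0,0,-1],[0,0,0]],"jaw":[230,230]}'
```

```text
time: 4.9
eef_pos: [0.4342, -0.0828, 0.0864]
tcp_rot: [-0.057, 0.998, 0.002, 0.004]
contact_force: [4.5, 10.1, 8.2]
opening: 0.176
time: 5.07
eef_pos: [0.4339, -0.0804, 0.0864]
tcp_rot: [-0.049, 0.999, 0.002, 0.004]
contact_force: [3.5, 9.5, 7.8]
opening: 0.176
time: 5.23
eef_pos: [0.4338, -0.0785, 0.0864]
tcp_rot: [-0.041, 0.999, 0.001, 0.004]
contact_force: [4.1, 7.9, 6.5]
opening: 0.175
```

```bash
python3 -m jog '{"travel":[[-0.2,2.0,0],[0,0,0]],"dr":[[0,0,-0.7],[0,0,0]],"jaw":[230,230]}'
python3 -m jog '{"travel":[[-0.2,2.0,0],[0,0,0]],"dr":[[0,0,-0.7],[0,0,0]],"jaw":[230,230]}'
```

```text
time: 5.4
eef_pos: [0.4338, -0.078, 0.0864]
tcp_rot: [-0.035, 0.999, -0.001, 0.004]
contact_force: [4.7, 2.8, 6.2]
opening: 0.175
time: 5.57
eef_pos: [0.434, -0.0776, 0.0864]
tcp_rot: [-0.029, 1.0, -0.003, 0.005]
contact_force: [5.3, -3.5, 3.6]
opening: 0.175
```

The sear holds the arm: the force has reversed and the handle stays put. Opening and going up.

```bash
python3 -m jog '{"travel":[[0.1,-1.2,0],[0,0,0],[0,0,0],[0,0,0]],"dr":[[0,0,0],[0,0,0],[0,0,0],[0,0,0]],"jaw":[230,100,60,60]}'
python3 -m jog '{"travel":[[0,0,15],[0,0,35],[0,0,38],[0,0,38],[20,35,0]],"dr":[[0,0,0],[0,0,0],[0,0,0],[0,0,0],[0,0,0]],"jaw":[60,60,60,60,60]}'
```

```text
time: 5.9
eef_pos: [0.4293, -0.0765, 0.0828]
tcp_rot: [-0.029, 1.0, 0.0, -0.001]
contact_force: [0.6, 0.7, -0.9]
opening: 0.592
time: 6.32
eef_pos: [0.453, -0.0467, 0.2179]
tcp_rot: [-0.025, 1.0, -0.004, 0.006]
contact_force: [1.8, -0.6, 0.9]
opening: 0.769
```

```bash
python3 -m jog '{"travel":[[9.5,38,0],[9.5,38,0],[9.5,38,0],[9.5,38,0],[9.5,38,0]],"dr":[[0,0,2.6],[0,0,0],[0,0,0],[0,0,0],[0,0,0]],"jaw":[40,20,0,0,0]}'
python3 -m jog '{"travel":[[9.5,38,0],[9.5,38,0],[9.5,38,0],[9.5,38,0],[0,0,0]],"dr":[[0,0,0],[0,0,0],[0,0,0],[0,0,0],[0,0,0]],"jaw":[0,0,0,0,0]}'
python3 - <<'E'
from h import *
snap('top','t2',(240,125,420,260),4.4)
E
```

```text
time: 6.73
eef_pos: [0.497, 0.15, 0.2085]
tcp_rot: [-0.052, 0.999, -0.0, -0.001]
contact_force: [0.3, -0.6, -0.4]
opening: 0.997
time: 7.15
eef_pos: [0.5354, 0.3054, 0.2078]
tcp_rot: [-0.054, 0.999, 0.001, -0.001]
contact_force: [-0.5, -0.1, 0.0]
opening: 1.001
```

View pics/t2.png

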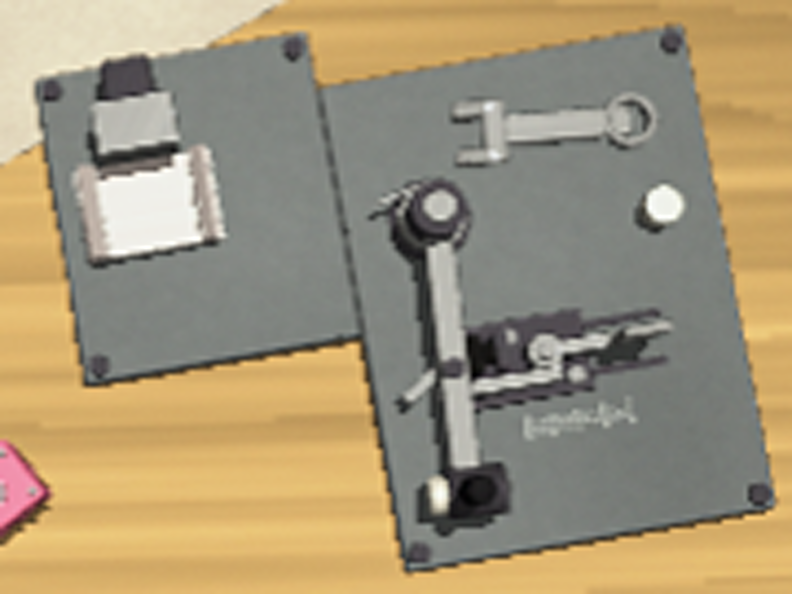

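The arm is held cocked on the sear (handle at crop 477,490) and the nest is clear and open. Next I measure the nest.

```bash
python3 - <<'E'
from h import *
np.set_printoptions(precision=4,suppress=True)
T=lambda u,v,z:w('top',240+u/4.4,125+v/4.4,z)
S=np.array([.5907,-.065]);a=np.radians(7.8);R=np.array([[np.cos(a),np.sin(a)],[-np.sin(a),np.cos(a)]])
rig=lambda p:R@(p[:2]-S)
for n,p in dict(anvTL=(92,155,.062),anvTR=(180,150,.062),anvBL=(98,174,.02),anvBR=(188,158,.02),floorBL=(105,255,.02),floorBR=(205,241,.02),cheekL_o=(74,172,.038),cheekL_ob=(92,264,.038),cheekR_o=(210,148,.038),cheekR_ob=(225,238,.038),handle=(477,490,.112),shaft=(438,205,.072)).items():
    q=T(*p);print(n,q,rig(q))
E
python3 -m jog '{"travel":[[3.6,-7.4,0],[0,0,-40],[0,0,-40],[0,0,-40],[0,0,-30]],"dr":[[0,0,0],[0,0,0],[0,0,0],[0,0,0],[0,0,0]],"jaw":[0,0,0,0,0]}'
```

```text
anvTL [0.6255 0.1294 0.062 ] [0.0609 0.1878]
anvTR [0.6269 0.0794 0.062 ] [0.0554 0.1382]
anvBL [0.6215 0.128  0.02  ] [0.0568 0.1871]
anvBR [0.6295 0.075  0.02  ] [0.0574 0.1335]
floorBL [0.5736 0.1251 0.02  ] [0.0089 0.1907]
floorBR [0.5802 0.0664 0.02  ] [0.0074 0.1317]
cheekL_o [0.6201 0.1411 0.038 ] [0.0571 0.2002]
cheekL_ob [0.5663 0.132  0.038 ] [0.0026 0.1985]
cheekR_o [0.6318 0.0622 0.038 ] [0.058  0.1204]
cheekR_ob [0.5792 0.055  0.038 ] [0.0049 0.1205]
handle [ 0.4296 -0.0748  0.112 ] [-0.161   0.0122]
shaft [ 0.5898 -0.064   0.072 ] [-0.0008  0.0011]
time: 7.62
eef_pos: [0.5376, 0.2897, 0.056]
tcp_rot: [-0.05, 0.999, -0.001, -0.002]
contact_force: [-0.5, -1.4, -0.8]
opening: 1.002
```

```bash
python3 -m jog '{"travel":[[0,0,0]],"dr":[[0,0,0]],"jaw":[0]}'
```

```text
time: 7.7
eef_pos: [0.5336, 0.2884, 0.0512]
tcp_rot: [-0.05, 0.999, -0.003, -0.008]
contact_force: [-2.5, -0.9, -0.4]
opening: 1.001
```

```bash
python3 -m jog '{"travel":[[0,0,0],[0,0,0],[0,0,0]],"dr":[[0,0,0],[0,0,0],[0,0,0]],"jaw":[0,0,0]}'
```

```text
time: 7.95
eef_pos: [0.5418, 0.2929, 0.0629]
tcp_rot: [-0.051, 0.999, 0.001, 0.003]
contact_force: [0.3, 0.1, 0.3]
opening: 0.999
```

```bash
python3 -m jog '{"travel":[[0,0,0],[0,0,0],[0,0,0],[0,0,0],[0,0,0]],"dr":[[0,0,0],[0,0,0],[0,0,0],[0,0,0],[0,0,0]],"jaw":[0,0,0,0,0]}'; python3 -m jog '{"travel":[[0,0,0],[0,0,0],[0,0,0]],"dr":[[0,0,0],[0,0,0],[0,0,0]],"jaw":[0,0,0]}'
```

```text
time: 8.37
eef_pos: [0.5394, 0.293, 0.0597]
tcp_rot: [-0.052, 0.999, 0.0, 0.0]
contact_force: [-0.2, -0.7, -0.1]
opening: 0.999
time: 8.62
eef_pos: [0.5393, 0.2929, 0.0591]
tcp_rot: [-0.052, 0.999, -0.0, -0.0]
contact_force: [-0.3, 0.2, 0.0]
opening: 1.002
```

```bash
python3 -m jog '{"travel":[[-1,4.2,-6],[0,0,-8],[0,0,-8],[0,0,-8],[0,0,-2]],"dr":[[0,0,0],[0,0,0],[0,0,0],[0,0,0],[0,0,0]],"jaw":[0,0,0,0,0]}' 40
python3 -m jog '{"travel":[[0,0,0],[0,0,0],[0,0,0],[0,0,0],[0,0,0]],"dr":[[0,0,0],[0,0,0],[0,0,0],[0,0,0],[0,0,0]],"jaw":[0,0,60,120,150]}' 
python3 -m jog '{"travel":[[0,0,0],[0,0,0],[0,0,0],[0,0,0]],"dr":[[0,0,0],[0,0,0],[0,0,0],[0,0,0]],"jaw":[150,150,150,150]}'
```

```text
time: 9.03
eef_pos: [0.5368, 0.2965, 0.0246]
tcp_rot: [-0.052, 0.999, -0.001, -0.002]
contact_force: [-0.9, -0.7, -0.6]
opening: 1.001
time: 9.45
eef_pos: [0.5388, 0.2972, 0.0279]
tcp_rot: [-0.052, 0.999, 0.0, 0.001]
contact_force: [-1.3, 0.1, -0.3]
opening: 0.604
time: 9.78
eef_pos: [0.5391, 0.2973, 0.0281]
tcp_rot: [-0.052, 0.999, 0.0, 0.001]
contact_force: [0.9, -0.2, 5.1]
opening: 0.582
```

```bash
python3 -m jog '{"travel":[[0,0,6],[0,0,16],[0,0,24],[0,0,24],[0,0,12]],"dr":[[0,0,0],[0,0,0],[0,0,0],[0,0,0],[0,0,0]],"jaw":[150,150,150,150,150]}'
python3 -m jog '{"travel":[[4,-12,0],[8,-24,0],[9,-28,0],[9,-28,0],[9,-28,0]],"dr":[[0,0,0],[0,0,0.9],[0,0,0.9],[0,0,0],[0,0,0]],"jaw":[150,150,150,150,150]}'
python3 -m jog '{"travel":[[9,-28,0],[8,-25,0],[5,-16,0],[3,-9,0],[0,0,0]],"dr":[[0,0,0],[0,0,0],[0,0,0],[0,0,0],[0,0,0]],"jaw":[150,150,150,150,150]}'
python3 -m jog '{"travel":[[0,0,0],[0,0,0],[0,0,0],[0,0,0],[0,0,0]],"dr":[[0,0,0],[0,0,0],[0,0,0],[0,0,0],[0,0,0]],"jaw":[150,150,150,150,150]}'
python3 - <<'E'
from h import *
snap('top','t3');snap('scene','s3')
a=cv2.imread('pics/raw_t3.png')[130:220,220:320];b=cv2.imread('pics/raw_s3.png')[200:300,260:360]
cv2.imwrite('pics/n3.png',np.hstack([cv2.resize(a,(400,360),interpolation=2),cv2.resize(b,(400,400),interpolation=2)[:360]]))
E
```

```text
time: 10.2
eef_pos: [0.5392, 0.2974, 0.112]
tcp_rot: [-0.052, 0.999, 0.0, 0.001]
contact_force: [0.3, 0.0, -0.5]
opening: 0.578
time: 10.62
eef_pos: [0.5763, 0.175, 0.1072]
tcp_rot: [-0.068, 0.998, -0.0, -0.002]
contact_force: [0.6, -0.2, -1.1]
opening: 0.579
time: 11.03
eef_pos: [0.602, 0.0966, 0.1077]
tcp_rot: [-0.066, 0.998, -0.0, -0.001]
contact_force: [0.2, 0.4, -0.9]
opening: 0.582
time: 11.45
eef_pos: [0.6021, 0.1, 0.1093]
tcp_rot: [-0.068, 0.998, 0.0, -0.0]
contact_force: [-0.2, 0.4, -1.7]
opening: 0.579
```

View pics/n3.png

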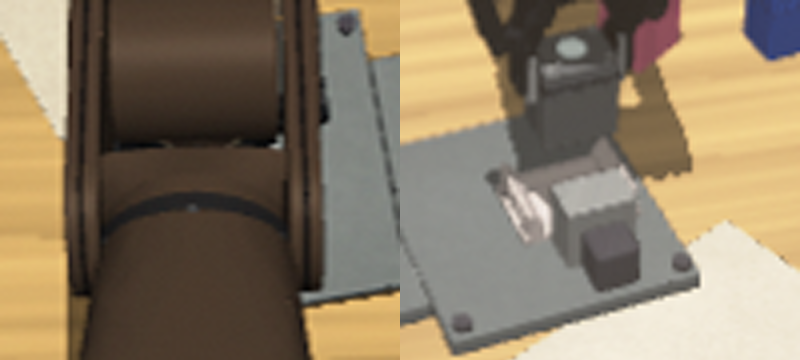

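```bash
python3 -m jog '{"travel":[[0.3,-1.5,-5],[0,0,-12],[0,0,-12],[0,0,-8],[0,0,0]],"dr":[[0,0,0],[0,0,0],[0,0,0],[0,0,0],[0,0,0]],"jaw":[150,150,150,150,150]}'
python3 -m jog '{"travel":[[0,0,0],[0,0,-3],[0,0,-3]],"dr":[[0,0,0],[0,0,0],[0,0,0]],"jaw":[150,150,150]}'
python3 -m jog '{"travel":[[0,0,-2.5],[0,0,-2.5]],"dr":[[0,0,0],[0,0,0]],"jaw":[150,150]}'
```

```text
time: 11.97
eef_pos: [0.6002, 0.0975, 0.0685]
tcp_rot: [-0.067, 0.998, 0.0, -0.003]
contact_force: [0.3, 0.4, -2.4]
opening: 0.58
time: 12.22
eef_pos: [0.6034, 0.0975, 0.0669]
tcp_rot: [-0.067, 0.998, -0.0, 0.001]
contact_force: [-1.0, -0.6, -1.2]
opening: 0.58
time: 12.38
eef_pos: [0.6029, 0.0976, 0.0614]
tcp_rot: [-0.067, 0.998, -0.0, 0.0]
contact_force: [-0.5, -0.0, -1.4]
opening: 0.576
```

```bash
python3 -m jog '{"travel":[[0,0,-2.5],[0,0,-2.5]],"dr":[[0,0,0],[0,0,0]],"jaw":[150,150]}'
python3 -m jog '{"travel":[[0,0,-2],[0,0,-2]],"dr":[[0,0,0],[0,0,0]],"jaw":[150,150]}'
python3 -m jog '{"travel":[[0,0,-1.5],[0,0,0]],"dr":[[0,0,0],[0,0,0]],"jaw":[150,150]}'
```

```text
time: 12.55
eef_pos: [0.6028, 0.0976, 0.0562]
tcp_rot: [-0.067, 0.998, -0.0, 0.0]
contact_force: [0.7, -0.0, -1.5]
opening: 0.581
time: 12.72
eef_pos: [0.6028, 0.0975, 0.0522]
tcp_rot: [-0.067, 0.998, -0.0, 0.0]
contact_force: [0.2, 0.3, -1.3]
opening: 0.577
time: 12.88
eef_pos: [0.6028, 0.0976, 0.0506]
tcp_rot: [-0.067, 0.998, -0.0, 0.0]
contact_force: [1.6, 0.6, -1.2]
opening: 0.579
```

```bash
python3 -m jog '{"travel":[[0,0,-1],[0,0,0]],"dr":[[0,0,0],[0,0,0]],"jaw":[150,150]}'
python3 -m jog '{"travel":[[0,0,-1],[0,0,0]],"dr":[[0,0,0],[0,0,0]],"jaw":[150,150]}'
python3 -m jog '{"travel":[[0,0,-0.7],[0,0,0]],"dr":[[0,0,0],[0,0,0]],"jaw":[150,150]}'
```

```text
time: 13.05
eef_pos: [0.6028, 0.0976, 0.0498]
tcp_rot: [-0.067, 0.998, -0.0, 0.0]
contact_force: [0.3, -0.1, -1.8]
opening: 0.578
time: 13.22
eef_pos: [0.6028, 0.0976, 0.0488]
tcp_rot: [-0.067, 0.998, -0.0, 0.0]
contact_force: [0.2, -0.0, -1.7]
opening: 0.579
time: 13.38
eef_pos: [0.6028, 0.0976, 0.0482]
tcp_rot: [-0.067, 0.998, -0.0, 0.0]
contact_force: [0.7, 0.5, -1.2]
opening: 0.58
```

```bash
python3 -m jog '{"travel":[[0,0,-1],[0,0,0]],"dr":[[0,0,0],[0,0,0]],"jaw":[150,150]}'
python3 -m jog '{"travel":[[0,0,-0.8],[0,0,0]],"dr":[[0,0,0],[0,0,0]],"jaw":[150,150]}'
```

```text
time: 13.55
eef_pos: [0.6028, 0.0976, 0.0481]
tcp_rot: [-0.067, 0.998, -0.0, -0.0]
contact_force: [-2.3, -0.8, 4.3]
opening: 0.58
time: 13.72
eef_pos: [0.6029, 0.0976, 0.0481]
tcp_rot: [-0.067, 0.998, -0.0, -0.0]
contact_force: [-4.2, -0.7, 7.9]
opening: 0.578
```

Floor contact came at z 0.0481, exactly 20 mm above the bench grasp, so the foot is on the floor. I'm easing the press and sliding it gently back against the anvil.

```bash
python3 -m jog '{"travel":[[0,0,1.4],[1.5,0.2,0],[0,0,0]],"dr":[[0,0,0],[0,0,0],[0,0,0]],"jaw":[150,150,150]}'
python3 -m jog '{"travel":[[1.2,0.2,0],[0,0,0]],"dr":[[0,0,0],[0,0,0]],"jaw":[150,150]}'
python3 -m jog '{"travel":[[1.2,0.2,0],[0,0,0]],"dr":[[0,0,0],[0,0,0]],"jaw":[150,150]}'
```

```text
time: 13.97
eef_pos: [0.6043, 0.0978, 0.0481]
tcp_rot: [-0.067, 0.998, -0.0, -0.0]
contact_force: [-1.9, -0.9, 4.5]
opening: 0.583
time: 14.13
eef_pos: [0.6055, 0.0979, 0.0481]
tcp_rot: [-0.067, 0.998, -0.0, -0.0]
contact_force: [-3.2, -0.2, 5.7]
opening: 0.582
time: 14.3
eef_pos: [0.6067, 0.0981, 0.0481]
tcp_rot: [-0.067, 0.998, -0.0, -0.0]
contact_force: [-3.3, -0.6, 4.2]
opening: 0.582
```

```bash
python3 -m jog '{"travel":[[1.0,0.1,0.3],[0,0,0]],"dr":[[0,0,0],[0,0,0]],"jaw":[150,150]}'
python3 -m jog '{"travel":[[1.0,0.1,0.3],[0,0,0]],"dr":[[0,0,0],[0,0,0]],"jaw":[150,150]}'
```

```text
time: 14.47
eef_pos: [0.6078, 0.0982, 0.0481]
tcp_rot: [-0.067, 0.998, -0.0, 0.0]
contact_force: [-2.0, -0.1, 3.9]
opening: 0.574
time: 14.63
eef_pos: [0.6087, 0.0984, 0.0481]
tcp_rot: [-0.067, 0.998, 0.0, 0.0]
contact_force: [-0.7, -1.0, 2.2]
opening: 0.574
```

```bash
python3 -m jog '{"travel":[[1.0,0.1,0],[0,0,0]],"dr":[[0,0,0],[0,0,0]],"jaw":[150,150]}'
python3 -m jog '{"travel":[[1.0,0.1,0],[0,0,0]],"dr":[[0,0,0],[0,0,0]],"jaw":[150,150]}'
```

```text
time: 14.8
eef_pos: [0.6097, 0.0985, 0.0481]
tcp_rot: [-0.067, 0.998, 0.0, 0.0]
contact_force: [-1.5, -1.0, 1.7]
opening: 0.581
time: 14.97
eef_pos: [0.6102, 0.0986, 0.0481]
tcp_rot: [-0.067, 0.998, -0.0, -0.001]
contact_force: [-3.8, -1.0, 3.8]
opening: 0.581
```

```bash
python3 -m jog '{"travel":[[-0.4,0,0],[0,0,0],[0,0,0],[0,0,0],[0,0,0]],"dr":[[0,0,0],[0,0,0],[0,0,0],[0,0,0],[0,0,0]],"jaw":[120,60,20,0,0]}'
python3 -m jog '{"travel":[[0,0,8],[0,0,22],[0,0,35],[0,0,35],[0,0,30]],"dr":[[0,0,0],[0,0,0],[0,0,0],[0,0,0],[0,0,0]],"jaw":[0,0,0,0,0]}'
python3 -m jog '{"travel":[[-10,-15,20],[-12,-25,10],[-12,-30,0],[-10,-30,0],[-10,-30,0]],"dr":[[0,0,0],[0,0,0],[0,0,0],[0,0,0],[0,0,0]],"jaw":[100,160,200,255,255]}'
python3 - <<'E'
from h import *
snap('top','t4');snap('scene','s4')
a=cv2.imread('pics/raw_t4.png')[130:220,220:320];b=cv2.imread('pics/raw_s4.png')[210:300,260:360]
cv2.imwrite('pics/n4.png',np.hstack([cv2.resize(a,(400,360),interpolation=2),cv2.resize(b,(400,360),interpolation=2)]))
E
```

```text
time: 15.38
eef_pos: [0.6104, 0.0986, 0.0482]
tcp_rot: [-0.067, 0.998, 0.0, 0.0]
contact_force: [-0.1, -0.5, -0.8]
opening: 1.0
time: 15.8
eef_pos: [0.6106, 0.0986, 0.1812]
tcp_rot: [-0.067, 0.998, -0.0, 0.001]
contact_force: [0.1, 0.5, 0.9]
opening: 1.001
time: 16.22
eef_pos: [0.5558, -0.0324, 0.2096]
tcp_rot: [-0.068, 0.998, -0.0, 0.001]
contact_force: [1.2, -0.3, 0.5]
opening: 0.302
```

View pics/n4.png

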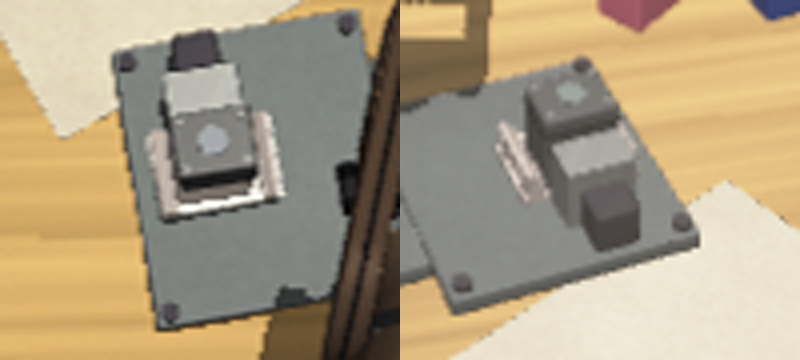

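The housing stands upright in the nest against the anvil, between the cheeks (top view crop about 212,140). Going to the front of the trigger paddle with the fingers shut.

```bash
python3 -m jog '{"travel":[[-14,-25,0],[-16,-35,0],[-16,-35,0],[-15,-30,0],[-10,-20,0]],"dr":[[0,0,0],[0,0,0],[0,0,0],[0,0,0],[0,0,0]],"jaw":[255,255,255,255,255]}'
python3 -m jog '{"travel":[[-4,-7,0],[0,0,0],[0,0,0],[0,0,0],[0,0,0]],"dr":[[0,0,0],[0,0,0],[0,0,0],[0,0,0],[0,0,0]],"jaw":[255,255,255,255,255]}'
```

```text
time: 16.73
eef_pos: [0.4844, -0.1783, 0.209]
tcp_rot: [-0.067, 0.998, -0.001, 0.0]
contact_force: [0.1, 0.3, -0.3]
opening: -0.0
time: 17.15
eef_pos: [0.4818, -0.1822, 0.2084]
tcp_rot: [-0.068, 0.998, 0.0, 0.0]
contact_force: [0.1, 0.5, 0.3]
opening: -0.0
```

```bash
python3 -m jog '{"travel":[[-1,-3,-15],[0,0,-30],[0,0,-35],[0,0,-30],[0,0,-18]],"dr":[[0,0,0],[0,0,0],[0,0,0],[0,0,0],[0,0,0]],"jaw":[255,255,255,255,255]}'
python3 -m jog '{"travel":[[0,0,-14],[0,0,-8],[0,0,-3],[0,0,0],[0,0,0]],"dr":[[0,0,0],[0,0,0],[0,0,0],[0,0,0],[0,0,0]],"jaw":[255,255,255,255,255]}'
python3 - <<'E'
from h import *
snap('top','t5');snap('scene','s5')
a=cv2.imread('pics/raw_t5.png')[150:250,310:410];b=cv2.imread('pics/raw_s5.png')[190:290,150:250]
cv2.imwrite('pics/n5.png',np.hstack([cv2.resize(a,(400,400),interpolation=2),cv2.resize(b,(400,400),interpolation=2)]))
E
```

```text
time: 17.57
eef_pos: [0.4788, -0.1841, 0.0767]
tcp_rot: [-0.068, 0.998, 0.002, -0.002]
contact_force: [-0.7, 0.3, -0.1]
opening: 0.0
time: 17.98
eef_pos: [0.4811, -0.1865, 0.0563]
tcp_rot: [-0.068, 0.998, -0.0, 0.001]
contact_force: [-0.3, 0.9, 0.8]
opening: -0.0
```

View pics/n5.png

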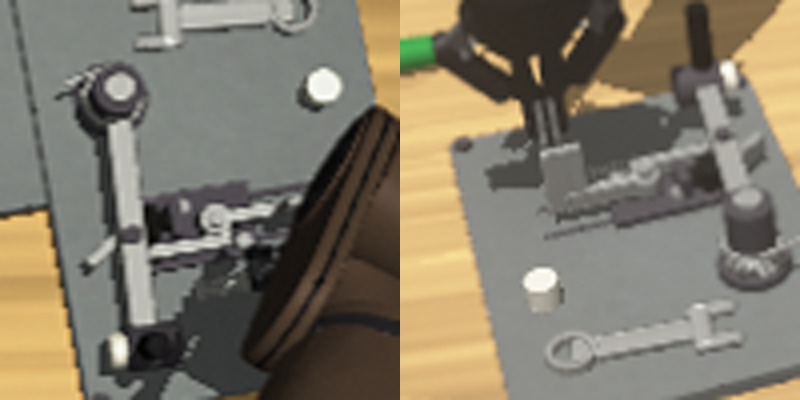

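Scene view: the shut fingers (crop x about 545) stand behind the paddle (centre about 563), roughly 8 mm too far to -y, and the striker is clear of the gripper. I'll shift 5 mm and press in small steps.

```bash
python3 -m jog '{"travel":[[3,5.4,0],[5,0.7,0],[4,0.6,0],[2,0.3,0],[0,0,0]],"dr":[[0,0,0],[0,0,0],[0,0,0],[0,0,0],[0,0,0]],"jaw":[255,255,255,255,255]}'
python3 -m jog '{"travel":[[1.5,0.2,0],[1.5,0.2,0]],"dr":[[0,0,0],[0,0,0]],"jaw":[255,255]}'
python3 -m jog '{"travel":[[1.5,0.2,0],[1.5,0.2,0]],"dr":[[0,0,0],[0,0,0]],"jaw":[255,255]}'
```

```text
time: 18.5
eef_pos: [0.4949, -0.1795, 0.0556]
tcp_rot: [-0.068, 0.998, -0.0, 0.0]
contact_force: [0.8, -0.5, 0.5]
opening: 0.003
time: 18.67
eef_pos: [0.4972, -0.179, 0.0552]
tcp_rot: [-0.067, 0.998, 0.0, -0.0]
contact_force: [-0.2, -1.0, 1.1]
opening: -0.002
time: 18.83
eef_pos: [0.5002, -0.1786, 0.0553]
tcp_rot: [-0.067, 0.998, 0.0, -0.0]
contact_force: [-0.0, -0.4, -0.2]
opening: -0.002
```

```bash
python3 -m jog '{"travel":[[1,0.1,0],[1,0.1,0]],"dr":[[0,0,0],[0,0,0]],"jaw":[255,255]}'
python3 -m jog '{"travel":[[1,0.1,0],[0.5,0.1,0]],"dr":[[0,0,0],[0,0,0]],"jaw":[255,255]}'
python3 -m jog '{"travel":[[1,0.1,0],[0.5,0.1,0]],"dr":[[0,0,0],[0,0,0]],"jaw":[255,255]}'
```

```text
time: 19.0
eef_pos: [0.5023, -0.1784, 0.0553]
tcp_rot: [-0.067, 0.998, 0.0, -0.0]
contact_force: [-0.6, 0.2, 0.7]
opening: -0.005
time: 19.17
eef_pos: [0.5038, -0.1782, 0.0553]
tcp_rot: [-0.067, 0.998, -0.0, 0.0]
contact_force: [0.6, -0.2, -0.0]
opening: -0.002
time: 19.33
eef_pos: [0.5044, -0.1781, 0.0553]
tcp_rot: [-0.068, 0.998, 0.0, -0.001]
contact_force: [-4.2, -1.3, 2.9]
opening: 0.004
```

Contact: about 4 N on the paddle at x 0.504. Small steps from here.

```bash
python3 -m jog '{"travel":[[1,0.1,0],[0,0,0]],"dr":[[0,0,0],[0,0,0]],"jaw":[255,255]}'
python3 -m jog '{"travel":[[1,0.1,0],[0,0,0]],"dr":[[0,0,0],[0,0,0]],"jaw":[255,255]}'
python3 - <<'E'
from h import *
snap('scene','s6'); a=cv2.imread('pics/raw_s5.png');b=cv2.imread('pics/raw_s6.png')
print(np.abs(a.astype(int)-b)[190:240,310:335].mean(), np.abs(a.astype(int)-b)[195:220,318:332].mean())
E
```

```text
time: 19.5
eef_pos: [0.5045, -0.1781, 0.0552]
tcp_rot: [-0.068, 0.998, 0.0, -0.003]
contact_force: [-7.4, -0.8, 4.1]
opening: 0.002
time: 19.67
eef_pos: [0.5047, -0.1781, 0.0552]
tcp_rot: [-0.068, 0.998, 0.0, -0.004]
contact_force: [-9.9, -2.2, 6.2]
opening: -0.002
0.4109333333333333 0.42857142857142855
```

It's rigid: 10 N without giving, so this is not the paddle alone. Backing off and looking.

```bash
python3 -m jog '{"travel":[[-3,-0.4,0],[-3,-0.4,0],[0,0,0]],"dr":[[0,0,0],[0,0,0],[0,0,0]],"jaw":[255,255,255]}'
python3 - <<'E'
from h import *
b=cv2.imread('pics/raw_s6.png')[200:260,170:250];a=cv2.imread('pics/raw_s5.png')[200:260,170:250]
t=cv2.imread('pics/raw_t2.png') if __import__('os').path.exists('pics/raw_t2.png') else cv2.imread('pics/raw_top0.png')
t=t[188:224,325:397]
cv2.imwrite('pics/n6.png',np.vstack([np.hstack([cv2.resize(a,(400,300),interpolation=2),cv2.resize(b,(400,300),interpolation=2)]),cv2.resize(t,(600,300),interpolation=2,)[:, :600] if 0 else np.pad(cv2.resize(t,(600,300),interpolation=2),((0,0),(0,200),(0,0)))]))
np.set_printoptions(precision=1,suppress=True)
S=np.array([.5907,-.065])
e=np.array([.5047,-.1781,.0552])
print('TCP in scene crop', (px('scene',e)-[170,200])*5, 'tip+x', (px('scene',e+[.011,.0015,0])-[170,200])*5)
for z in(.024,.076):print('paddle guess',(px('scene',np.array([.5165,-.186,z]))-[170,200])*5,(px('top',np.array([.5165,-.186,z]))-[325,188])*8.33)
E
```

```text
time: 19.97
eef_pos: [0.5011, -0.1786, 0.0552]
tcp_rot: [-0.067, 0.998, 0.0, 0.0]
contact_force: [0.6, 0.2, 0.4]
opening: 0.002
TCP in scene crop [101.5 147.3] tip+x [105.3 160.2]
paddle guess [ 95.8 208.3] [510.7 113.2]
paddle guess [ 81.6 133.1] [547.8  97.7]
```

View pics/n6.png

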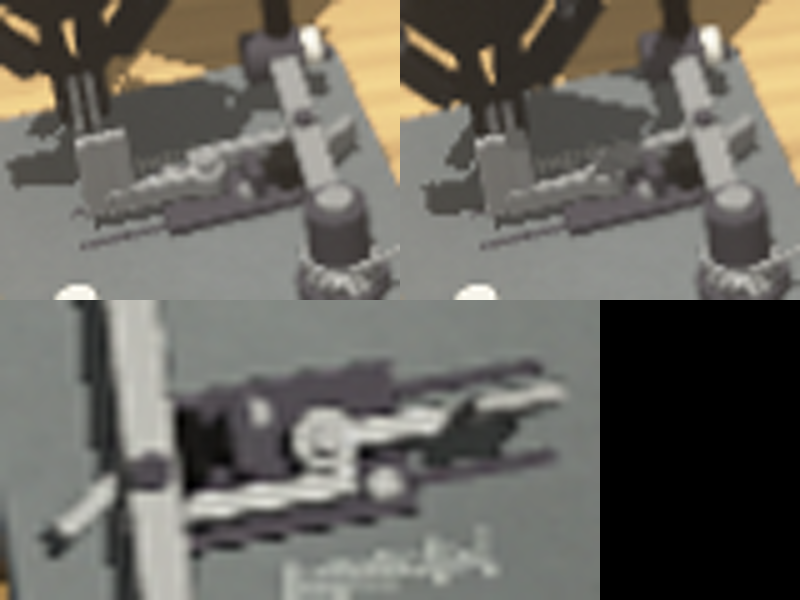

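Run:
```python
from h import *
from scipy.optimize import least_squares
np.set_printoptions(precision=4,suppress=True)
S=np.array([.5907,-.065]);a=np.radians(7.8);R=np.array([[np.cos(a),np.sin(a)],[-np.sin(a),np.cos(a)]])
rig=lambda p:np.r_[R@(p[:2]-S),p[2]]
t=lambda u,v:np.array([325+u/8.333,188+v/8.333]); s=lambda u,v:np.array([170+u/5,200+v/5])
def tri(A,B):
    r=least_squares(lambda X:np.r_[px('top',X)-A,px('scene',X)-B],[.5,-.18,.05]);return rig(r.x),np.abs(r.fun).max()
print('backrod end',tri(t(540,67),s(82,247)))
print('paddle top -y end',tri(t(565,88),s(78,135)))
print('paddle top +y end?',tri(t(490,103),s(128,130)))
for z in(.02,.035,.05):print(z,'front rod end',rig(w('top',*t(553,157),z)),'inner',rig(w('top',*t(420,190),z)),'bolt',rig(w('top',*t(385,182),z)))
print('TCP at contact',rig(np.array([.5047,-.1781,.0552])))
```

```text
backrod end (array([-0.0764, -0.1227,  0.0121]), np.float64(0.49056345180235894))
paddle top -y end (array([-0.0877, -0.1135,  0.0777]), np.float64(0.6208768249238972))
paddle top +y end? (array([-0.0879, -0.0899,  0.0743]), np.float64(1.4631653210578008))
0.02 front rod end [-0.1051 -0.121   0.02  ] inner [-0.1084 -0.0791  0.02  ] bolt [-0.1043 -0.0689  0.02  ]
0.035 front rod end [-0.1057 -0.1176  0.035 ] inner [-0.109  -0.0761  0.035 ] bolt [-0.1049 -0.0661  0.035 ]
0.05 front rod end [-0.1063 -0.1141  0.05  ] inner [-0.1095 -0.0732  0.05  ] bolt [-0.1055 -0.0633  0.05  ]
TCP at contact [-0.1006 -0.1004  0.0552]
```

Contact was at the paddle's face, but the fingers' +y edge probably bore on the lever nearer its pivot. I'll try 10 mm farther out and 4 mm higher, still gently.

```bash
python3 -m jog '{"travel":[[0,-5,2],[1.4,-5,2],[0,0,0],[0,0,0]],"dr":[[0,0,0],[0,0,0],[0,0,0],[0,0,0]],"jaw":[255,255,255,255]}'
python3 -m jog '{"travel":[[1.5,0.2,0],[1,0.1,0]],"dr":[[0,0,0],[0,0,0]],"jaw":[255,255]}'
python3 -m jog '{"travel":[[1,0.1,0],[0.5,0.1,0]],"dr":[[0,0,0],[0,0,0]],"jaw":[255,255]}'
```

```text
time: 20.3
eef_pos: [0.5032, -0.1893, 0.0598]
tcp_rot: [-0.067, 0.998, -0.0, 0.001]
contact_force: [-0.0, -0.3, 0.1]
opening: 0.0
time: 20.47
eef_pos: [0.5052, -0.1883, 0.0593]
tcp_rot: [-0.067, 0.998, 0.0, -0.0]
contact_force: [0.1, 0.6, -0.9]
opening: 0.001
time: 20.63
eef_pos: [0.5059, -0.1882, 0.0592]
tcp_rot: [-0.068, 0.998, 0.0, -0.001]
contact_force: [-5.1, -0.8, 2.9]
opening: -0.0
```

```bash
python3 -m jog '{"travel":[[0.7,0.1,0],[0,0,0]],"dr":[[0,0,0],[0,0,0]],"jaw":[255,255]}'
python3 -m jog '{"travel":[[0.7,0.1,0],[0,0,0]],"dr":[[0,0,0],[0,0,0]],"jaw":[255,255]}'
```

```text
time: 20.8
eef_pos: [0.506, -0.1881, 0.0592]
tcp_rot: [-0.068, 0.998, 0.0, -0.002]
contact_force: [-5.9, -1.0, 3.6]
opening: 0.004
time: 20.97
eef_pos: [0.5062, -0.1881, 0.0592]
tcp_rot: [-0.068, 0.998, 0.0, -0.003]
contact_force: [-7.4, -2.6, 3.8]
opening: 0.003
```

```bash
python3 -m jog '{"travel":[[0.6,0.1,0],[0,0,0]],"dr":[[0,0,0],[0,0,0]],"jaw":[255,255]}'
python3 -m jog '{"travel":[[0.6,0.1,0],[0,0,0]],"dr":[[0,0,0],[0,0,0]],"jaw":[255,255]}'
python3 - <<'E'
from h import *
f=[]
for i in range(4): f.append(get_state()['contact_force']);
print(np.round(f[0],1),get_state()['wrist_torque'],get_state()['eef_pos'])
E
```

```text
time: 21.13
eef_pos: [0.5063, -0.1881, 0.0591]
tcp_rot: [-0.068, 0.998, 0.0, -0.003]
contact_force: [-8.9, -1.8, 5.2]
opening: -0.0
time: 21.3
eef_pos: [0.507, -0.188, 0.0592]
tcp_rot: [-0.068, 0.998, 0.0, -0.003]
contact_force: [-8.5, -1.7, 4.6]
opening: -0.001
[-8.5 -1.7  4.6] [-0.35282749  1.31526773  0.09198262] [ 0.50697604 -0.18799957  0.05915666]
```

It is starting to give: x moved 0.7 mm while the force fell. Continuing gently.

```bash
python3 -m jog '{"travel":[[0.6,0.1,0],[0,0,0]],"dr":[[0,0,0],[0,0,0]],"jaw":[255,255]}'
python3 -m jog '{"travel":[[0.6,0.1,0],[0,0,0]],"dr":[[0,0,0],[0,0,0]],"jaw":[255,255]}'
```

```text
time: 21.47
eef_pos: [0.5074, -0.188, 0.0591]
tcp_rot: [-0.068, 0.998, 0.0, -0.003]
contact_force: [-9.3, -2.6, 5.5]
opening: -0.001
time: 21.63
eef_pos: [0.5082, -0.1878, 0.0591]
tcp_rot: [-0.068, 0.998, 0.0, -0.003]
contact_force: [-8.3, -1.7, 4.8]
opening: 0.002
```

```bash
python3 -m jog '{"travel":[[0.6,0.1,0],[0,0,0]],"dr":[[0,0,0],[0,0,0]],"jaw":[255,255]}'
python3 -m jog '{"travel":[[0.6,0.1,0],[0,0,0]],"dr":[[0,0,0],[0,0,0]],"jaw":[255,255]}'
```

```text
time: 21.8
eef_pos: [0.5104, -0.1875, 0.0592]
tcp_rot: [-0.067, 0.998, 0.0, -0.001]
contact_force: [-0.5, 0.8, -0.5]
opening: 0.003
time: 21.97
eef_pos: [0.5114, -0.1872, 0.0591]
tcp_rot: [-0.067, 0.998, 0.0, -0.0]
contact_force: [-2.2, -1.0, 0.8]
opening: 0.001
```

The force dropped at 0.510, so the sear tripped. Retreating from the paddle, then looking.

```bash
python3 -m jog '{"travel":[[-3,-0.4,0],[-6,-0.8,0],[-8,-1,0],[-6,-0.8,0],[0,0,0]],"dr":[[0,0,0],[0,0,0],[0,0,0],[0,0,0],[0,0,0]],"jaw":[255,255,255,255,255]}'
python3 -m jog '{"travel":[[0,0,10],[0,0,25],[0,0,35],[0,0,35],[0,0,30]],"dr":[[0,0,0],[0,0,0],[0,0,0],[0,0,0],[0,0,0]],"jaw":[255,255,255,255,255]}'
python3 -m jog '{"travel":[[-5,-20,5],[-10,-35,0],[-10,-35,0],[-5,-25,0],[0,0,0]],"dr":[[0,0,0],[0,0,0],[0,0,0],[0,0,0],[0,0,0]],"jaw":[255,255,255,255,255]}'
python3 - <<'E'
from h import *
snap('top','t7');snap('scene','s7')
a=cv2.imread('pics/raw_t7.png')[120:255,235:420];b=cv2.imread('pics/raw_s7.png')[200:310,160:360]
cv2.imwrite('pics/n7.png',np.hstack([cv2.resize(a,(400,292),interpolation=2),cv2.resize(b,(400,220),interpolation=2)[:292] if 0 else np.pad(cv2.resize(b,(400,220),interpolation=2),((0,72),(0,0),(0,0)))]))
E
```

```text
time: 22.38
eef_pos: [0.4874, -0.1902, 0.0592]
tcp_rot: [-0.067, 0.998, 0.0, -0.0]
contact_force: [0.9, 0.1, 0.3]
opening: 0.003
time: 22.8
eef_pos: [0.4892, -0.1906, 0.1978]
tcp_rot: [-0.067, 0.998, -0.001, 0.001]
contact_force: [0.5, -0.3, -0.4]
opening: -0.007
time: 23.22
eef_pos: [0.4581, -0.3096, 0.201]
tcp_rot: [-0.065, 0.998, -0.002, 0.001]
contact_force: [-0.5, -0.3, 0.4]
opening: -0.002
```

View pics/n7.png

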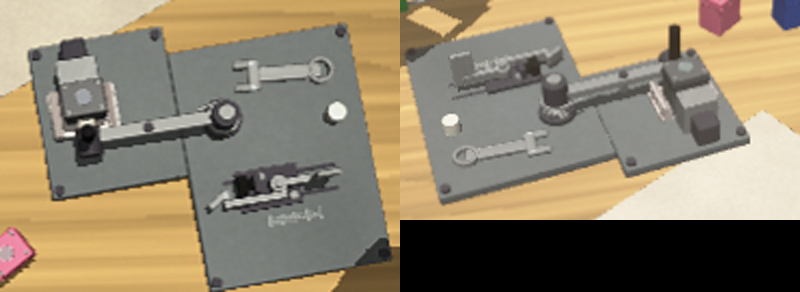

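The striker now rests on the housing (handle at crop 88,130). The housing stands upright against the anvil, and the bystanders are where they were. Handing in.

```bash
python3 -m jog '{"travel":[[0,0,0],[0,0,0],[0,0,0],[0,0,0],[0,0,0]],"dr":[[0,0,0],[0,0,0],[0,0,0],[0,0,0],[0,0,0]],"jaw":[255,255,255,255,255]}'
python3 - <<'E'
from h import *
h=w('top',235+88*185/400,120+128*135/292,.112);d=h[:2]-[.5907,-.065]
print('striker rad',np.arctan2(d[1],d[0])-np.radians(84.6),np.hypot(*d))
print(sign_off())
E
```

```text
time: 23.73
eef_pos: [0.4589, -0.3046, 0.1994]
tcp_rot: [-0.068, 0.998, 0.0, 0.0]
contact_force: [-0.3, -0.5, -0.1]
opening: -0.001
striker rad 0.22411636196397833 0.15927713070690808
the job is handed in; nothing more can be done
None
```

The job is done and was handed in at 23.7 s: the striker was cocked, the housing stood in the nest, and the trigger press sent the striker into it.

- **Cocking:** I drew the handle round until it met the buffer at about 1.80 rad, with roughly 6 N of extra pull. Easing back showed the sear holding the arm by itself, and the top view confirmed it.
- **Placing:** The housing's foot met the nest floor exactly 20 mm above its height on the bench. I then slid it gently back against the anvil.
- **Trigger:** My first press stopped at about 10 N without tripping. I backed off, moved about 10 mm farther out on the paddle and pressed again. It gave at about 9 N by the wrist reading, above the stated 4 to 6 N. The sear tripped after about 4 to 5 mm of travel.

**Last checks:** The final pictures show the housing upright in the nest with the striker resting on it. The items in view around the tester had not moved; the final crops do not show the screwdriver, torch, clamp or marker. The gripper was clear and its force reading near zero. From one picture the striker angle came out at about 0.22 rad, slightly below the stated 0.24 to 0.30. That is within my pixel-reading error, but I did not confirm it any other way.

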